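# Line up the quarter-turn stud, then fit the cover panel and hold it pressed

### The job

Turn the red quarter-turn stud on the blue housing until its bar lines up with the two yellow ticks beside it, then pick up the aluminium cover panel by its black handle and fit it flat onto the housing with the stud's bar standing through the panel's slot. Finish while still holding the panel, pressing it down firmly so that the springy black seal under it stays well squeezed; leave the other things on the bench where they are.

Things in the scene. Friction and masses are not known exactly. Their poses are not given: they have to be found in the camera images.
- housing: blue service housing fixed to the bench, body 122 x 152 mm (long side along its y), deck 26 mm high; origin at the centre of its underside, z up. The stud stands on x = 0, y = +42 mm. Eight aluminium lugs, two at each corner, up to 42 mm high, stand 3 mm outside the fitted panel's edge on all sides and locate it.
- seat (a point): where the panel's origin belongs, the panel's axes along these (the housing's) axes, the same way round: the middle of the seal ring's top, 34 mm above the bench, seal not pressed. The black rubber seal ring measures 100 x 130 mm
- stud (a joint): angle of the stud in rad, growing clockwise seen from above; 0 when its bar lies along the housing's x, between the two yellow ticks, where it passes the slot. Starts between 0.6 and 1.4, turns from -0.6 to 1.65, stays where it is left (stiff, 0.06 N m); nothing stops it at 0. Off by over about 0.15 rad, the bar does not pass the slot.
- stud_top (a point): centre of the top of the stud's red bar, 72 mm above the bench. The bar is 38 mm long, 12 mm wide and 26 mm tall (46 to 72 mm above the bench) on a neck 11 mm thick, with a white line along its top; this point's x axis runs along the bar, z up.
- cover_panel: loose aluminium cover panel, 100 x 130 x 6 mm (long side along its y), about 0.22 kg, origin at the centre of its underside, z up; it starts flat on the bench. A black equipment box 155 mm tall stands behind the work (from x = 0.51 m of the room on): carry the panel across in front of it. A slot right through it, 44 mm along x by 18 mm along y, is centred at x = 0, y = +42 mm.
- handle (a point): centre of the panel's black handle bar, 34 mm above the panel's underside on the panel's z axis. The bar is 50 mm along the panel's y, 12 mm wide along x and 16 mm tall (26 to 42 mm above the underside); free space below it between two posts.
- slot (a point): centre of the panel's slot at its underside: x = 0, y = +42 mm from the panel's origin.
- seal (a joint): how far the seal ring is pressed down, in m: 0 when free, 0.005 at its stop. It starts to give at 4 N and needs 14 N in all for 0.005 (2 N per mm); the panel's own weight alone does not press it. Well squeezed means clearly more than half of this travel, so press until it reads about 0.004.
- mug: bystander: white mug, 83 x 115 x 86 mm, standing; origin under its centre
- tape_roll: bystander: roll of masking tape lying flat, 96 x 96 x 24 mm; origin under its centre
- spanner: bystander: open-ended spanner, 144 mm long, 6 mm thick, lying flat; origin under its centre
- glue_bottle: bystander: small white bottle with orange tip, 36 mm thick, 104 mm tall, standing; origin under its centre
- rubber_ring: bystander: small black rubber shaft ring lying flat, 30 mm across, 10 mm tall; origin under its centre
- marker: bystander: black and white marker pen, 137 mm long, 13 mm thick, lying; origin under its centre
Mind the look-alikes: they are no part of the job. There is more than one size of the cover_panel; the one meant has the size given above.

How it is judged:
On the way, in this order (a step that is already met when the one before it is completed fails the run):
1. the stud's bar is turned in line with the ticks (within 0.14 rad) (value of joint stud between -0.14 and 0.14 rad), for 0.2 s.
2. the panel lies flat on the housing's seal with the stud through its slot (all of step 1 and x of cover_panel in the frame of housing between -0.007 and 0.007 m and y of cover_panel in the frame of housing between -0.007 and 0.007 m and z of cover_panel in the frame of housing below 0.0365 m and angle between cover_panel's own z axis and vertical below 0.06 rad and horizontal distance between slot and stud_top below 0.009 m), for 0.2 s.
At the end, for the whole second after the job is handed in: stud within 0.14 rad of the ticks; panel flat on the housing (tilt under 0.06 rad), within 7 mm of its place along x and y, slot within 9 mm of the stud; robot bears on the panel with over 4 N, panel on the housing with over 6 N, seal pressed over 2.5 mm (all of step 2 and value of joint seal above 0.0025 m and contact force between cover_panel and housing above 6 N and contact force between any of the fingers, the arm and cover_panel above 4 N); the arm keeps its last pose, push and grip.
It fails at once if another thing on the bench (mug, tape roll, spanner, glue bottle, small rubber ring or marker) is moved by more than 3 cm (distance of any of mug, tape_roll, spanner, glue_bottle, rubber_ring, marker from where it was at the start of the episode above 0.03 m).
It also fails if it takes over 69 s, if anything falls off the work surface, if the arm or the gripper's body presses on something with over 40 N, if the wrist force passes 120 N, or if a joint passes its speed limit or range.

### The arm

A 6-joint arm with a two-finger parallel gripper is mounted at the origin on a cart in front of the work surface, level with it; the furniture and walls round the work are solid. World frame = base frame: x ahead of the robot, y to its left, z up, the work surface at z = 0. Lengths are in m, angles in rad, forces in N, time in s.
With the tool pointing down it reaches from about 0.25 to 0.775 m from the base axis. Payload 4 kg.
Tool frame: the origin (TCP) lies at the very end of the fingers, on their centre line; the grasp point (between the pads) lies 19 mm behind it; z points along the fingers, y is the line along which they close (so a half turn about z gives the same grasp; the last joint's range is limited). The gripper opens to 94 mm and grips with 3 to 60 N. Pads are 16 mm wide; open, the fingers measure 119 mm over their backs; the gripper's body (75 mm by 177 mm) begins 78 mm behind the grasp point.
Start: joints at [1.228, 0.087, 1.371, -0, 1.684, -0.103], TCP at [0.131, 0.534, 0.206] pointing down, gripper open.
Joint ranges: [-3.1, 3.1], [-0.76, 2.03], [0.27, 2.55], [-1.08, 4.22], [0.17, 2.65], [-2.57, 2.57]. Speed limits (rad/s): [2.79, 2.79, 3.14, 3.14, 3.14, 3.14].

### API

Orientations are given as [roll, pitch, yaw] about the fixed x, y, z axes, in that order (R = Rz(yaw) Ry(pitch) Rx(roll)).
In Python, from bench import robot gives the robot as it stands. The module is installed in compiled form; this text tells all that it offers.
- The arm moves only by the tool move_arm, never from a script. Its argument "deltas" is one flat list of numbers, 7 for each row, row after row: the turn, a rotation vector about the tool's x, y, z in rad, then the shift along the tool's x, y, z in cm, then the closure, from -1 (fully open) to 1 (shut). A call has 1 to 8 rows; each row is the pose to reach, as a shift and turn from the pose commanded when the call began, along the tool's axes at that moment; what a row does not reach only later rows make up. A row lasts 1/10 s, in which the tool goes at most 50 mm and 8.59 degrees, less where a joint would pass 70% of its speed; a pose out of reach is approached as far as the arm can. A call with a gripper value outside its range is refused whole. The fingers move at their own pace and stop on an object; the grip force is fixed at half the most. Time passes only in rows, so rows that repeat a pose let the fingers close. It gives the time, the measured TCP pose, the force, the opening and the grip force at its end, in the units of the state.
- robot.get_obs(): the state, without advancing time (a new reading comes with each control period).
- robot.snapshot(name): name is "side" or "top" or "wrist"; returns a dict with "image" (480x640x3 uint8, red, green, blue), "depth" (480x640 float32, m along the optical axis (not along the pixel's ray), 0 where there is no reading), "fov_y" (degrees; the focal length in pixels is half the picture's height over the tangent of half this angle, whatever the lens; pixels are square), "cx", "cy" (the principal point, pixels), "origin" and "orientation" of the camera in the world; the wrist camera has in their place "T_tool_cam" (4x4, takes a point from camera to tool coordinates, whose origin is the TCP and whose axes are the flange's). Camera axes: x right, y up, looking along -z (the intrinsics and any distortion apply to the point x, -y, -z); pixel columns grow to the right and rows downward; lengths in m; the calibration is good to about 2 mm. The wrist camera is an equidistant fisheye: a pixel r from the principal point sees the ray r / f radians off the axis. A picture is of the moment at which its call begins: read the wrist's pose just before it.
- robot.close_job(): hands the job in; it is judged then, once.
The state is a dict: "time": time; "joint_positions": joint angles; "qvel": joint speeds; "joint_torque": joint torques, N m; "tool_pos": TCP position; "ee_rot": TCP orientation; "wrist_force": force on the tool from outside, world axes, zero at the start; "wrist_torque": the same for the moment, N m; "width": finger opening in m; "finger_force": force on a finger pad.
Only numpy, scipy, OpenCV 4.12 (cv2) and the standard library are available. Lean on these libraries where they do the work, as an engineer would, in place of code of your own. Each camera call takes 0.05 s, during which the arm holds its last target. There are 200 camera calls.

## Working session

There is one attempt and no reset: what is moved stays moved. The work goes in short steps, Python scripts to look and compute and a tool call to move; the robot and the scene stay as the last step left them, time stands still between calls to the robot, and variables do not carry over. Pictures are saved under pics/ and viewed, at most 10 in all, crops included, and the job is handed in when it is done.

Besides the shell and the picture viewer there is one more tool, called after "Emit:" as name(argument=value, ...) on one line, values as JSON. move_arm: Moves the arm, as the interface text tells. Its arguments: {"type":"object","properties":{"deltas":{"type":"array","items":{"type":"number"}}},"required":["deltas"]}

```bash
mkdir -p pics; cat > h.py <<'E'
import numpy as np, cv2, pickle
from scipy.spatial.transform import Rotation as R
from bench import robot
def snap(n,f):
    o=robot.get_obs(); s=robot.snapshot(n); s['obs']=o
    cv2.imwrite(f'pics/{f}.png',s['image'][:,:,::-1]); pickle.dump(s,open(f'pics/{f}.pkl','wb')); return s
def cam(s):
    if 'T_tool_cam' in s:
        T=np.eye(4);T[:3,:3]=R.from_euler('xyz',s['obs']['ee_rot']).as_matrix();T[:3,3]=s['obs']['tool_pos']
        return T@np.array(s['T_tool_cam'])
    T=np.eye(4);o=np.array(s['orientation'])
    T[:3,:3]=o if o.shape==(3,3) else R.from_euler('xyz',o).as_matrix();T[:3,3]=s['origin'];return T
def rays(s,uv):
    uv=np.atleast_2d(np.array(uv,float));f=240/np.tan(np.radians(s['fov_y']/2))
    d=(uv-[s['cx'],s['cy']])
    if 'T_tool_cam' in s:
        r=np.hypot(*d.T);th=r/f;k=np.where(r>1e-6,np.tan(th)/np.maximum(r,1e-6),1/f);d=d*k[:,None]
    else: d=d/f
    return np.c_[d[:,0],-d[:,1],-np.ones(len(d))]
def onz(s,uv,z):
    T=cam(s);d=rays(s,uv)@T[:3,:3].T;o=T[:3,3];return o+d*((z-o[2])/d[:,2])[:,None]
def bydepth(s,uv):
    uv=np.atleast_2d(uv);T=cam(s);z=s['depth'][uv[:,1].astype(int),uv[:,0].astype(int)]
    return (rays(s,uv)*z[:,None])@T[:3,:3].T+T[:3,3]
def load(f): return pickle.load(open(f'pics/{f}.pkl','rb'))
E
python3 - <<'E'
from h import *
for n in('top','side'):
    s=snap(n,n+'0');print(n,s['fov_y'],s['cx'],s['cy'],s['origin'],s['orientation'],[k for k in s])
print(robot.get_obs())
E
```

```text
top 45.941412194156115 314.91519494025613 230.63930630845928 [0.46270481 0.02471138 1.4047815 ] [ 0.08497037  0.00338561 -1.54444344] ['image', 'depth', 'fov_y', 'cx', 'cy', 'origin', 'orientation', 'obs']
side 52.244744265366734 315.45875171381476 246.09384841305965 [ 1.04560506 -0.75160845  0.84165892] [0.8870134  0.0090817  0.54244583] ['image', 'depth', 'fov_y', 'cx', 'cy', 'origin', 'orientation', 'obs']
{'time': 0.1, 'joint_positions': array([ 1.22787899e+00,  8.79082537e-02,  1.37209688e+00, -2.75281648e-05,
        1.68359577e+00, -1.03102992e-01]), 'qvel': array([-0.00093401, -0.0026092 , -0.00412924,  0.00019974, -0.00033218,
        0.00122403]), 'joint_torque': array([ 1.87400496e-03, -3.41249013e+01, -3.03304732e+01,  7.20210909e-02,
        3.03049141e-02, -7.82100051e-05]), 'tool_pos': array([0.1304861 , 0.53378969, 0.20440954]), 'ee_rot': array([-3.13959225e+00, -1.79476255e-04,  2.90177506e+00]), 'wrist_force': array([ 0.37773506, -0.41818572, -0.01936939]), 'wrist_torque': array([0.02041312, 0.02975096, 0.00105921]), 'finger_force': 0.0, 'width': 0.09379303856966444}
```

View pics/top0.png

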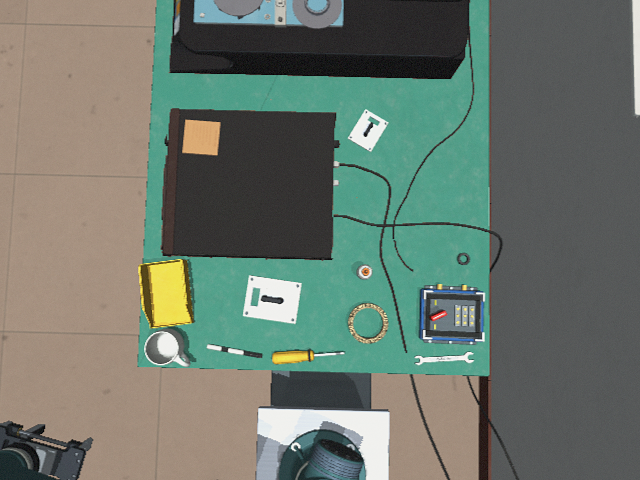

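The picture shows the housing at (452,315) with its red stud at (438,315). Two things could be the cover panel: the large plate at (272,299) and the small plate at (368,130). By size I choose the one at (272,299), and I check it in a close crop.

```bash
python3 - <<'E'
from h import *
s=load('top0');im=s['image'][:,:,::-1]
a=cv2.resize(im[265:335,230:315],None,fx=4.6,fy=4.6,interpolation=cv2.INTER_CUBIC)
b=cv2.resize(im[275:350,410:490],None,fx=4.6,fy=4.6,interpolation=cv2.INTER_CUBIC)
h=max(a.shape[0],b.shape[0]);f=lambda x:cv2.copyMakeBorder(x,0,h-x.shape[0],0,0,cv2.BORDER_CONSTANT)
cv2.imwrite('pics/c.png',np.hstack([f(a),f(b)]))
# panel corners
for nm,(x0,x1,y0,y1) in dict(big=(235,310,268,330),small=(340,395,100,160)).items():
    c=im[y0:y1,x0:x1];m=((c.min(2)>150)).astype(np.uint8)
    cs=max(cv2.findContours(m,0,2)[0],key=cv2.contourArea)
    r=cv2.boxPoints(cv2.minAreaRect(cs))+[x0,y0];P=onz(s,r,.006)
    print(nm,r.round(1).tolist(),P.round(4).tolist(),np.linalg.norm(np.diff(P,axis=0),axis=1).round(4),P.mean(0))
c=im[300:330,422:455].astype(int);m=((c[:,:,2]>130)&(c[:,:,1]<90)&(c[:,:,0]<90)).astype(np.uint8)
cs=max(cv2.findContours(m,0,2)[0],key=cv2.contourArea);r=cv2.boxPoints(cv2.minAreaRect(cs))+[422,300];P=onz(s,r,.072);print('stud',r.round(1),P.round(4).tolist(),P.mean(0))
for uv in [(452,315),(363,271),(168,347),(462,258)]: print(uv,onz(s,uv,.03).round(3))
E
```

```text
big [[242.2, 315.7], [248.2, 274.7], [301.5, 282.6], [295.4, 323.6]] [[0.368, 0.2052, 0.006], [0.4684, 0.194, 0.006], [0.4525, 0.0622, 0.006], [0.3523, 0.0742, 0.006]] [0.101  0.1327 0.1009] [0.41028931 0.13390472 0.006     ]
small [[347.1, 137.6], [365.1, 108.1], [388.3, 122.2], [370.3, 151.8]] [[0.8184, -0.0422, 0.006], [0.8955, -0.086, 0.006], [0.8606, -0.1451, 0.006], [0.7838, -0.1011, 0.006]] [0.0887 0.0686 0.0885] [ 0.83956548 -0.09358558  0.006     ]
stud [[430.2 316.3]
 [444.6 309.8]
 [446.7 314.5]
 [432.4 321. ]] [[0.3827, -0.2418, 0.072], [0.3986, -0.275, 0.072], [0.3879, -0.28, 0.072], [0.372, -0.2468, 0.072]] [ 0.38530152 -0.26091295  0.072     ]
(452, 315) [[ 0.385 -0.302  0.03 ]]
(363, 271) [[ 0.485 -0.087  0.03 ]]
(168, 347) [[0.291 0.377 0.03 ]]
(462, 258) [[ 0.522 -0.326  0.03 ]]
```

View pics/c.png

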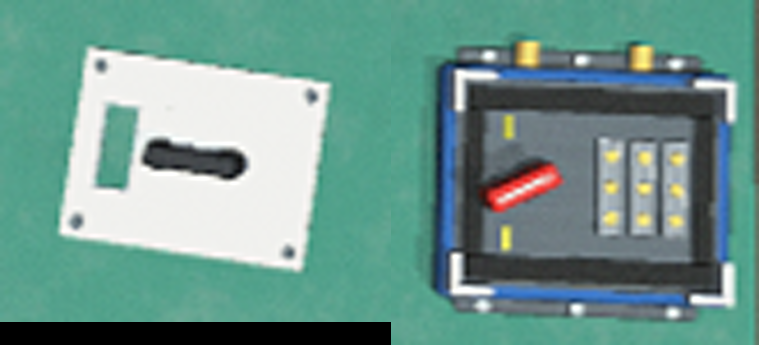

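The crop confirms the choice: the plate measures about 100 × 130 mm, with its slot to the left of the handle (+y). The stud's bar is about 1.12 rad clockwise. I now work out the move to above the stud.

```bash
cat >> h.py <<'E'
def goto(p,yaw):
    o=robot.get_obs();M=R.from_euler('xyz',o['ee_rot'])
    G=R.from_euler('xyz',[np.pi,0,yaw])
    print('t',o['time'],'pos',o['tool_pos'].round(4),'rot',o['ee_rot'].round(4),'F',o['wrist_force'].round(2),'w',round(o['width'],4))
    print('delta',(M.inv()*G).as_rotvec().round(3),(M.inv().apply(np.array(p)-o['tool_pos'])*100).round(2))
E
python3 - <<'E'
from h import *
s=load('top0')
P=onz(s,[(435.65,302.6),(435.0,326.7)],.027);print(P,np.arctan2(*(P[0]-P[1])[[1,0]]))
goto([.385,-.261,.17],2.02)
E
```

```text
[[ 0.41318961 -0.26351853  0.027     ]
 [ 0.35557715 -0.26243269  0.027     ]] -0.018845157595697846
t 0.1 pos [0.1305 0.5338 0.2044] rot [-3.1396e+00 -2.0000e-04  2.9018e+00] F [ 0.38 -0.42 -0.02] w 0.0938
delta [-0.002  0.001  0.882] [-43.6  -71.15   3.58]
```

Emit:
move_arm(deltas=[0,0,0.15,-4,-3,0,0.1,0,0,0.3,-8,-8,0,0.1,0,0,0.44,-11,-12,0,0.1,0,0,0.6,-14,-17,0,0.1,0,0,0.75,-17,-22,0,0.1,0,0,0.88,-20,-26,0,0.1,0,0,0.88,-23,-31,0,0.1,0,0,0.88,-26,-36,0,0.1])

```text
time: 0.9
tool_pos: [0.2832, 0.1658, 0.2051]
ee_rot: [3.141, 0.0, 2.023]
wrist_force: [1.1, -0.6, 0.1]
width: 0.0427
finger_force: 0.0
```

```bash
python3 - <<'E'
from h import *
goto([.385,-.261,.17],2.02)
E
```

```text
t 0.9 pos [0.2832 0.1658 0.2051] rot [3.1412e+00 1.0000e-04 2.0228e+00] F [ 1.07 -0.55  0.07] w 0.0427
delta [0.    0.    0.003] [-42.84  -9.48   3.52]
```

Emit:
move_arm(deltas=[0,0,0,-5,-1.2,0.4,0.1,0,0,0,-10,-2.4,0.8,0.1,0,0,0,-14.5,-3.4,1.2,0.1,0,0,0,-19,-4.4,1.8,0.1,0,0,0,-24,-5.5,2.2,0.1,0,0,0,-29,-6.7,2.8,0.1,0,0,0,-34,-7.8,3.2,0.1,0,0,0,-38.3,-8.8,3.5,0.1])

```text
time: 1.7
tool_pos: [0.3707, -0.2175, 0.1697]
ee_rot: [3.142, -0.001, 2.021]
wrist_force: [0.6, 0.1, 0.3]
width: 0.0422
finger_force: 0.0
```

Emit:
move_arm(deltas=[0,0,0,0,0,0,0.1,0,0,0,0,0,0,0.1,0,0,0,0,0,0,0.1,0,0,0,0,0,0,0.1])

```text
time: 2.1
tool_pos: [0.3711, -0.2141, 0.1708]
ee_rot: [3.141, 0.0, 2.024]
wrist_force: [-0.5, 0.2, 0.0]
width: 0.0425
finger_force: 0.0
```

```bash
python3 - <<'E'
from h import *
snap('wrist','w1');goto([.385,-.261,.17],2.02)
E
```

```text
t 2.15 pos [ 0.3712 -0.2141  0.1709] rot [3.1409e+00 8.0000e-04 2.0240e+00] F [-0.68 -0.28  0.58] w 0.0424
delta [0.001 0.001 0.004] [-4.82 -0.81  0.1 ]
```

View pics/w1.png

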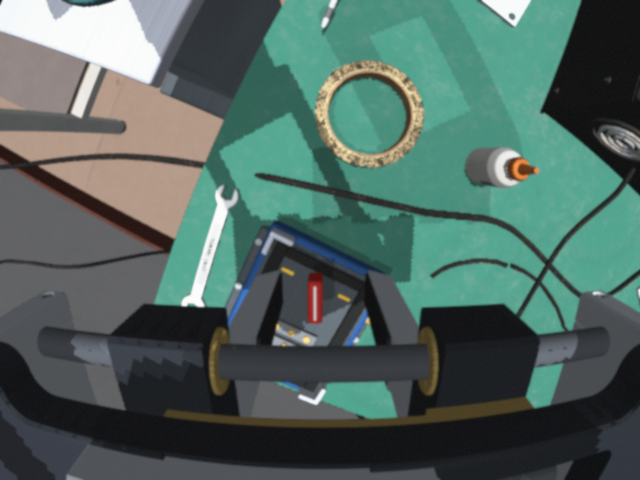

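The wrist picture shows the stud's bar at (315,298), its white line nearly vertical between the fingers, with the yellow ticks at (287,271) and (343,297). I measure them now.

```bash
python3 - <<'E'
from h import *
s=load('w1');im=s['image'].astype(int)
c=im[265:330,295:335];m=((c[:,:,0]>120)&(c[:,:,1]<90)).astype(np.uint8)
w=(c.min(2)>150)
c0=c[:, :]
ys,xs=np.nonzero(w);print(len(xs))
P=onz(s,np.c_[xs+295,ys+265],.072);Q=P[:,:2]-P[:,:2].mean(0);v=np.linalg.svd(Q)[2][0];print('line',P.mean(0),np.arctan2(v[1],v[0]),np.ptp(Q@v))
Y=((im[:,:,0]>180)&(im[:,:,1]>150)&(im[:,:,2]<110)).astype(np.uint8);Y[:260]=0;Y[305:]=0;Y[:,:270]=0;Y[:,365:]=0
n,_,st,ce=cv2.connectedComponentsWithStats(Y);print(st[1:],ce[1:])
P=onz(s,ce[1:],.0265);print(P)
d=P[-1]-P[1-1];print(np.arctan2(d[1],d[0]),P.mean(0))
goto([.385,-.261,.045],2.02)
E
```

```text
66
line [ 0.38671504 -0.26380901  0.072     ] -1.1258144148237195 0.02832253814205357
[[283 269  10   5  21]
 [339 296  10   4  16]] [[287.42857143 271.14285714]
 [343.5        297.5       ]]
[[ 0.35803968 -0.26389186  0.0265    ]
 [ 0.41612981 -0.26457301  0.0265    ]]
-0.011725117349976123 [ 0.38708475 -0.26423243  0.0265    ]
t 2.15 pos [ 0.3712 -0.2141  0.1709] rot [3.1409e+00 8.0000e-04 2.0240e+00] F [-0.68 -0.28  0.58] w 0.0424
delta [0.001 0.001 0.004] [-4.81 -0.82 12.6 ]
```

Emit:
move_arm(deltas=[0,0,0.008,-5.1,-0.8,0,0.1,0,0,0.008,-5.1,-0.8,4,0.1,0,0,0.008,-5.1,-0.8,7,0.1,0,0,0.008,-5.1,-0.8,10,0.1,0,0,0.008,-5.1,-0.8,12.7,0.1,0,0,0.008,-5.1,-0.8,12.7,0.1,0,0,0.008,-5.1,-0.8,12.7,0.1])

```text
time: 2.85
tool_pos: [0.3864, -0.2641, 0.0441]
ee_rot: [3.141, 0.0, 2.015]
wrist_force: [0.1, -0.2, -0.1]
width: 0.0423
finger_force: 0.0
```

Emit:
move_arm(deltas=[0,0,0,0,0,0,1,0,0,0,0,0,0,1,0,0,0,0,0,0,1,0,0,0,0,0,0,1,0,0,0,0,0,0,1,0,0,0,0,0,0,1])

```text
time: 3.45
tool_pos: [0.3879, -0.2646, 0.0444]
ee_rot: [3.138, 0.002, 2.014]
wrist_force: [5.2, 2.6, 1.5]
width: 0.0118
finger_force: 30.0
```

Emit:
move_arm(deltas=[0,0,-0.14,0,0,0,1,0,0,-0.28,0,0,0,1,0,0,-0.42,0,0,0,1,0,0,-0.56,0,0,0,1,0,0,-0.7,0,0,0,1,0,0,-0.84,0,0,0,1,0,0,-0.98,0,0,0,1,0,0,-1.11,0,0,0,1])

```text
time: 4.25
tool_pos: [0.3892, -0.2625, 0.0444]
ee_rot: [3.137, 0.007, 3.129]
wrist_force: [7.5, 7.4, 3.1]
width: 0.012
finger_force: 30.0
```

Emit:
move_arm(deltas=[0,0,0,0,0,0,1,0,0,0,0,0,0,1,0,0,0,0,0,0,1])

```text
time: 4.55
tool_pos: [0.3892, -0.2625, 0.0444]
ee_rot: [3.137, 0.007, 3.124]
wrist_force: [7.4, 7.3, 3.0]
width: 0.0114
finger_force: 30.0
```

Emit:
move_arm(deltas=[0,0,0,0,0,0,0.1,0,0,0,0,0,0,0.1,0,0,0,0,0,0,0.1,0,0,0,0,0,-4,0.1,0,0,0,0,0,-8,0.1,0,0,0,0,0,-12.5,0.1,0,0,0,0,0,-12.5,0.1,0,0,0,0,0,-12.5,0.1])

```text
time: 5.35
tool_pos: [0.3863, -0.2656, 0.1697]
ee_rot: [-3.139, 0.002, 3.123]
wrist_force: [-0.1, -0.6, -0.1]
width: 0.042
finger_force: 0.0
```

```bash
python3 - <<'E'
from h import *
s=snap('wrist','w2');im=s['image'].astype(int)
cv2.imwrite('pics/w2c.png',cv2.resize(s['image'][220:440,210:430,::-1],None,fx=2.7,fy=2.7,interpolation=cv2.INTER_CUBIC))
goto([.385,-.261,.17],3.124)
E
```

```text
t 5.4 pos [ 0.3856 -0.2649  0.1679] rot [ 3.1413e+00 -9.0000e-04  3.1233e+00] F [-0.55  1.95 -1.02] w 0.0425
delta [ 0.    -0.001 -0.001] [ 0.07  0.38 -0.21]
```

View pics/w2c.png

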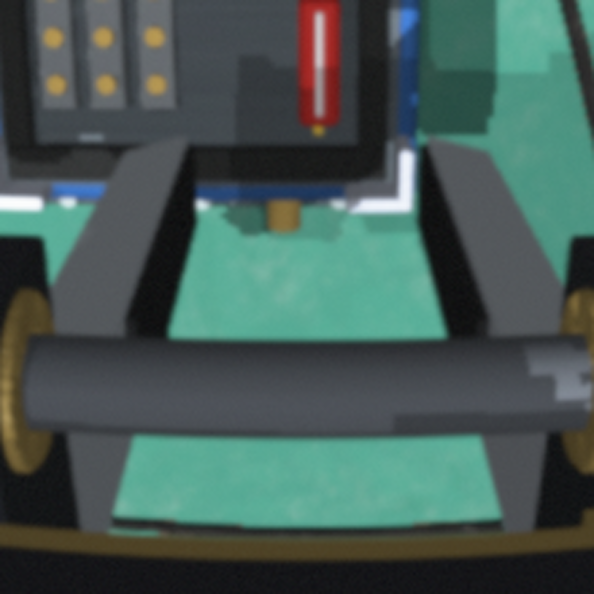

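The crop shows the bar's white line running parallel to the housing edge, with the lower tick at its end at about (318,130), so the stud is aligned. I measure the housing pose next.

```bash
python3 - <<'E'
from h import *
s=load('w2');im=s['image'].astype(int)
def fit(m,z,box,nm):
    M=np.zeros(m.shape,bool);x0,x1,y0,y1=box;M[y0:y1,x0:x1]=m[y0:y1,x0:x1]
    ys,xs=np.nonzero(M)
    if len(xs)<4: print(nm,'none');return
    P=onz(s,np.c_[xs,ys],z);Q=P[:,:2]-P[:,:2].mean(0);v=np.linalg.svd(Q)[2][0];print(nm,len(xs),P.mean(0).round(4),np.arctan2(v[1],v[0]).round(3),np.ptp(Q@v).round(4),P.min(0).round(4),P.max(0).round(4))
W=im.min(2)>150
fit(W,.072,(320,336,205,268),'line')
Rd=(im[:,:,0]>110)&(im[:,:,1]<70)
fit(Rd,.072,(315,340,200,270),'red')
Y=(im[:,:,0]>170)&(im[:,:,1]>140)&(im[:,:,2]<110)
n,_,st,ce=cv2.connectedComponentsWithStats(Y.astype(np.uint8)[:300]);
for a,c in zip(st[1:],ce[1:]):
    if a[4]>5: print(a,onz(s,c,.0265).round(4))
Wl=(im.min(2)>165).astype(np.uint8);Wl[320:]=0;Wl[:,:140]=0;Wl[:,400:]=0
n,_,st,ce=cv2.connectedComponentsWithStats(Wl)
for a in st[1:]:
    if a[4]>12: print('W',a,onz(s,[(a[0],a[1]),(a[0]+a[2],a[1]+a[3])],.042).round(4).tolist())
E
```

```text
line 56 [ 0.38   -0.2634  0.072 ] -0.021 0.0157 [ 0.3724 -0.2642  0.072 ] [ 0.388  -0.2625  0.072 ]
red 442 [ 0.3849 -0.2636  0.072 ] -0.021 0.0365 [ 0.3684 -0.2689  0.072 ] [ 0.4049 -0.2579  0.072 ]
[600 121   7  20  97] [[0.2804 0.0305 0.0265]]
[610 120  30  22 596] [[0.276  0.0678 0.0265]]
[327 202   3   5   8] [[ 0.3626 -0.2629  0.0265]]
[245 213   5   6  20] [[ 0.371  -0.335   0.0265]]
[264 213   5   5  22] [[ 0.3711 -0.3177  0.0265]]
[227 214   4   5  17] [[ 0.3708 -0.3523  0.0265]]
[265 231   5   5  19] [[ 0.3875 -0.3178  0.0265]]
[228 232   4   4  15] [[ 0.3872 -0.3526  0.0265]]
[246 232   5   4  15] [[ 0.3874 -0.3352  0.0265]]
[247 249   4   5  14] [[ 0.4036 -0.3356  0.0265]]
[266 249   4   5  16] [[ 0.404  -0.3181  0.0265]]
[229 250   4   3  12] [[ 0.4035 -0.3528  0.0265]]
W [ 219   96  154   41 2082] [[0.2654, -0.3524, 0.042], [0.3048, -0.2248, 0.042]]
W [332 153   9   8  51] [[0.3179, -0.2587, 0.042], [0.3246, -0.2514, 0.042]]
W [277 154   6   6  28] [[0.3176, -0.304, 0.042], [0.3227, -0.2992, 0.042]]
W [224 156   7   7  43] [[0.317, -0.3493, 0.042], [0.3233, -0.3434, 0.042]]
W [339 166  27  27 292] [[0.3288, -0.2532, 0.042], [0.3515, -0.2309, 0.042]]
W [193 169  25  27 263] [[0.3264, -0.3778, 0.042], [0.3508, -0.3564, 0.042]]
W [327 226   2  19  37] [[0.379, -0.2639, 0.042], [0.3955, -0.2624, 0.042]]
W [201 275  25  23 212] [[0.4216, -0.3787, 0.042], [0.4438, -0.357, 0.042]]
W [340 276  23  23 191] [[0.4236, -0.2532, 0.042], [0.4459, -0.2327, 0.042]]
W [233 293   5   4  15] [[0.4388, -0.3498, 0.042], [0.4427, -0.3455, 0.042]]
```

```bash
python3 - <<'E'
from h import *
s=load('w2')
cv2.imwrite('pics/w2d.png',cv2.resize(s['image'][100:320,180:400,::-1],None,fx=2.7,fy=2.7,interpolation=cv2.INTER_CUBIC))
E
```

```text
(no output)
```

View pics/w2d.png

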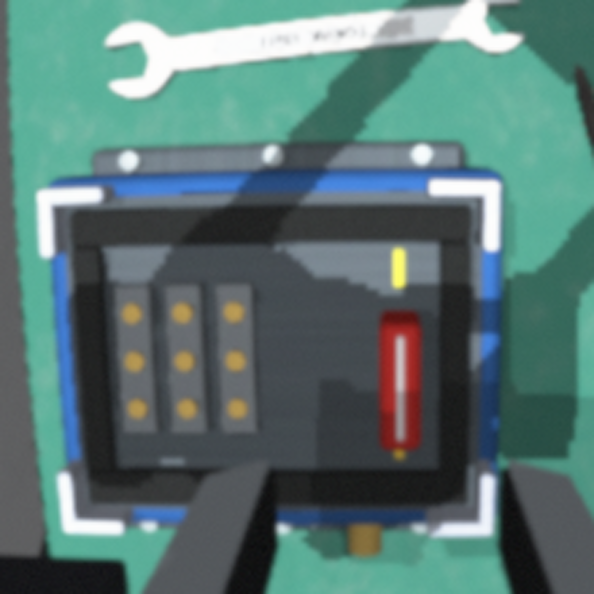

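Stud done: the bar is within about 0.01 rad of the ticks. The lug corners give the seat at about (0.386, -0.305) with yaw -0.014. Next I go above the panel.

Emit:
move_arm(deltas=[0,0,0.14,0,4,0,-1,0,0,0.28,0,8.5,0,-1,0,0,0.42,-0.5,13,0,-1,0,0,0.56,-1,17.5,0,-1,0,0,0.7,-1,22,0,-1,0,0,0.84,-1.5,27,0,-1,0,0,0.98,-1.7,32,0,-1,0,0,1.12,-1.7,36,0,-1])

```text
time: 6.2
tool_pos: [0.4075, 0.0635, 0.166]
ee_rot: [-3.138, -0.002, 2.106]
wrist_force: [0.5, -0.5, 0.4]
width: 0.094
finger_force: 0.0
```

```bash
python3 - <<'E'
from h import *
goto([.4103,.1339,.17],1.45)
E
```

```text
t 6.2 pos [0.4075 0.0635 0.166 ] rot [-3.1377e+00 -1.8000e-03  2.1058e+00] F [ 0.45 -0.55  0.37] w 0.094
delta [-0.004 -0.     0.656] [ 5.92  3.83 -0.4 ]
```

Emit:
move_arm(deltas=[0,0,0.14,3,2,0,-1,0,0,0.28,5.9,3.8,0,-1,0,0,0.42,5.9,3.8,0,-1,0,0,0.55,5.9,3.8,0,-1,0,0,0.6,5.9,3.8,0,-1,0,0,0.6,5.9,3.8,0,-1,0,0,0.6,5.9,3.8,0,-1])

```text
time: 6.9
tool_pos: [0.4104, 0.1319, 0.1668]
ee_rot: [-3.138, 0.001, 1.512]
wrist_force: [-0.8, 0.4, -0.1]
width: 0.0938
finger_force: 0.0
```

```bash
python3 - <<'E'
from h import *
s=snap('wrist','w3');im=s['image']
goto([.4103,.1339,.17],1.45)
E
```

```text
t 6.95 pos [0.4106 0.132  0.1672] rot [-3.1392e+00  6.0000e-04  1.5119e+00] F [ 0.1  -0.49 -0.05] w 0.0941
delta [-0.002  0.001  0.062] [ 0.19 -0.04 -0.28]
```

View pics/w3.png

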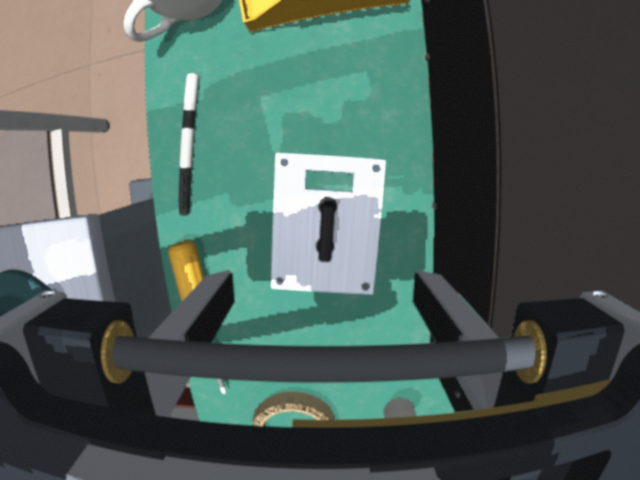

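The panel's corners are at about (276,154), (386,159), (374,294) and (271,289), its handle runs from (328,203) to (325,257), and the slot is at (330,181).

```bash
python3 - <<'E'
from h import *
s=load('w3');im=s['image'].astype(int)
c=im.astype(np.uint8)
hsv=cv2.cvtColor(c,cv2.COLOR_RGB2HSV);m=((hsv[:,:,1]<60)&(hsv[:,:,2]>120)).astype(np.uint8)
M=np.zeros_like(m);M[145:305,262:395]=m[145:305,262:395]
cs=max(cv2.findContours(M,0,1)[0],key=cv2.contourArea)[:,0,:].astype(float)
P=onz(s,cs,.006)[:,:2];r=cv2.minAreaRect((P*1000).astype(np.float32));print(r)
D=(im.max(2)<70);ys,xs=np.nonzero(D[190:268,310:345]);
P=onz(s,np.c_[xs+310,ys+190],.042)[:,:2];Q=P-P.mean(0);v=np.linalg.svd(Q)[2][0];print('handle',P.mean(0),P.min(0),P.max(0),np.arctan2(v[1],v[0]))
goto([.4103,.1339,.019],1.45)
E
```

```text
((412.1871337890625, 131.65321350097656), (132.0404815673828, 102.10545349121094), 83.10208892822266)
handle [0.41265195 0.13555635] [0.40382923 0.10882855] [0.42178479 0.16108826] -1.701700326277168
t 6.95 pos [0.4106 0.132  0.1672] rot [-3.1392e+00  6.0000e-04  1.5119e+00] F [ 0.1  -0.49 -0.05] w 0.0941
delta [-0.002  0.001  0.062] [ 0.2  -0.   14.82]
```

Emit:
move_arm(deltas=[0,0,0.06,0.1,-0.1,4,-0.2,0,0,0.06,0.1,-0.1,8,-0.2,0,0,0.06,0.1,-0.1,11,-0.2,0,0,0.06,0.1,-0.1,13.5,-0.2,0,0,0.06,0.1,-0.1,15.1,-0.2,0,0,0.06,0.1,-0.1,15.1,-0.2,0,0,0.06,0.1,-0.1,15.1,-0.2])

```text
time: 7.65
tool_pos: [0.4103, 0.1332, 0.0175]
ee_rot: [-3.141, 0.0, 1.451]
wrist_force: [0.9, -0.0, -0.0]
width: 0.0562
finger_force: 0.0
```

Emit:
move_arm(deltas=[0,0,0,0,0,0,1,0,0,0,0,0,0,1,0,0,0,0,0,0,1,0,0,0,0,0,0,1,0,0,0,0,0,0,1,0,0,0,0,0,0,1,0,0,0,0,0,0,1])

```text
time: 8.35
tool_pos: [0.4106, 0.1334, 0.0177]
ee_rot: [3.141, -0.0, 1.451]
wrist_force: [1.7, -0.3, 0.7]
width: 0.0116
finger_force: 30.0
```

Emit:
move_arm(deltas=[0,0,0,0,0,-2,1,0,0,0,0,0,-4,1,0,0,0,0,0,-7,1,0,0,0,0,0,-10,1,0,0,0,0,0,-12,1,0,0,0,0,0,-12,1,0,0,0,0,0,-12,1])

```text
time: 9.05
tool_pos: [0.4098, 0.1332, 0.1366]
ee_rot: [-3.141, 0.0, 1.451]
wrist_force: [-0.1, -0.5, -1.9]
width: 0.0115
finger_force: 30.0
```

```bash
python3 - <<'E'
from h import *
s=snap('wrist','w4');im=s['image']
cv2.imwrite('pics/w4c.png',im[120:420,150:510,::-1])
hsv=cv2.cvtColor(im,cv2.COLOR_RGB2HSV);m=((hsv[:,:,1]<60)&(hsv[:,:,2]>120)).astype(np.uint8)
goto([.386,-.305,.14],np.pi/2-.014)
E
```

```text
t 9.1 pos [0.4092 0.1331 0.1357] rot [-3.1386e+00  9.0000e-04  1.4512e+00] F [-0.75  0.37 -3.14] w 0.0118
delta [-0.003  0.001 -0.106] [-43.78   2.92  -0.4 ]
```

View pics/w4c.png

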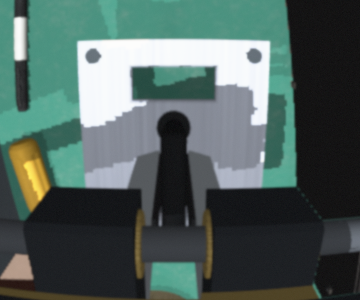

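The panel is held level. Its far corners are at full-picture pixels (228,161) and (420,159), and the slot at (282–366, 186–219). I work out how it sits in the tool.

```bash
python3 - <<'E'
from h import *
s=load('w4');o=s['obs'];M=R.from_euler('xyz',o['ee_rot'])
im=s['image'];hsv=cv2.cvtColor(im,cv2.COLOR_RGB2HSV);m=((hsv[:,:,1]<60)&(hsv[:,:,2]>110)).astype(np.uint8)
z=o['tool_pos'][2]-.0117
t=lambda uv:(M.inv().apply(onz(s,uv,z)-o['tool_pos'])*1000).round(1)
for r in (170,180,225,240):
    x=np.nonzero(m[r,200:445])[0]+200;print(r,x.min(),x.max(),t([(x.min(),r),(x.max()+1,r)])[:,:2].tolist())
for c in (250,300,325,350,400):
    y=np.nonzero(m[140:180,c])[0]+140;print(c,y.min(),t([(c,y.min())])[:,:2].tolist())
print('slot',t([(282,187),(366,186),(366,219),(282,219.5)])[:,:2].tolist())
E
```

```text
170 227 419 [[58.9, -50.5], [58.9, 50.7]]
180 227 419 [[53.6, -50.7], [53.6, 50.8]]
225 229 418 [[29.5, -50.6], [29.5, 51.3]]
240 230 417 [[21.2, -50.5], [21.2, 51.2]]
250 160 [[63.8, -38.0]]
300 159 [[63.8, -11.9]]
325 158 [[64.2, 0.9]]
350 159 [[63.8, 13.7]]
400 160 [[63.8, 39.8]]
slot [[49.4, -21.4], [49.9, 22.1], [32.5, 22.4], [32.2, -21.7]]
```

Emit:
move_arm(deltas=[0,0,0,-3,0,0,1,0,0,-0.02,-7,0.2,0,1,0,0,-0.04,-11.5,0.5,0,1,0,0,-0.06,-16,0.8,0,1,0,0,-0.08,-20.5,1.2,0,1,0,0,-0.1,-25,1.5,0,1,0,0,-0.106,-29.5,1.9,0,1,0,0,-0.106,-34,2.3,0,1])

```text
time: 9.9
tool_pos: [0.391, -0.208, 0.1351]
ee_rot: [-3.139, -0.003, 1.557]
wrist_force: [1.1, 0.4, -1.9]
width: 0.0117
finger_force: 30.0
```

```bash
python3 - <<'E'
from h import *
goto([.386,-.304,.13],np.pi/2-.014)
E
```

```text
t 9.9 pos [ 0.391  -0.208   0.1351] rot [-3.1386e+00 -2.6000e-03  1.5569e+00] F [ 1.09  0.41 -1.91] w 0.0117
delta [-0.003 -0.003  0.   ] [-9.6  -0.37  0.49]
```

Emit:
move_arm(deltas=[0,0,0,-3,-0.1,0,1,0,0,0,-6,-0.2,0,1,0,0,0,-8.5,-0.3,0,1,0,0,0,-9.6,-0.4,0,1,0,0,0,-9.6,-0.4,0,1,0,0,0,-9.6,-0.4,0,1,0,0,0,-9.6,-0.4,0,1])

```text
time: 10.6
tool_pos: [0.3873, -0.3015, 0.1371]
ee_rot: [-3.141, -0.001, 1.559]
wrist_force: [0.1, -1.0, -2.1]
width: 0.0118
finger_force: 30.0
```

```bash
python3 - <<'E'
from h import *
s=snap('wrist','w5')
cv2.imwrite('pics/w5c.png',cv2.resize(s['image'][120:300,200:450,::-1],None,fx=2.4,fy=2.4,interpolation=cv2.INTER_CUBIC))
goto([.386,-.304,.06],np.pi/2-.014)
E
```

```text
t 10.65 pos [ 0.3874 -0.3016  0.1373] rot [-3.1415e+00 -7.0000e-04  1.5588e+00] F [-0.18  0.29 -1.84] w 0.0116
delta [-0.    -0.001  0.002] [-0.24 -0.14  7.73]
```

View pics/w5c.png

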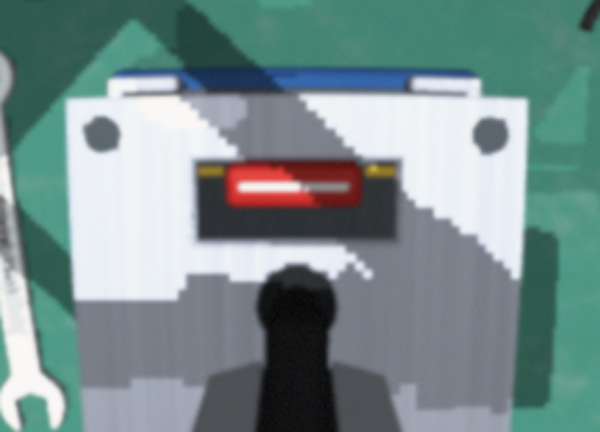

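The stud is visible through the slot, with its white line at crop (293,187), i.e. full (322.3,197.9). I check its position once more.

```bash
python3 - <<'E'
from h import *
s=load('w5');o=s['obs'];M=R.from_euler('xyz',o['ee_rot'])
im=s['image'].astype(int)
Rd=(im[:,:,0]>110)&(im[:,:,1]<80);ys,xs=np.nonzero(Rd[180:215,280:365])
uv=[(xs.min()+xs.max())/2+280+.5,197.9];p=onz(s,uv,.072)[0];t=M.inv().apply(p-o['tool_pos'])*1000
print(xs.min()+280,xs.max()+280,p,t,'shift tool x,y mm for slot(41,.2):',t[:2]-[41,.2])
E
```

```text
293 348 [ 0.38612301 -0.2640989   0.072     ] [37.3195859  -1.65770589 65.12984671] shift tool x,y mm for slot(41,.2): [-3.6804141  -1.85770589]
```

Emit:
move_arm(deltas=[0,0,0,-0.3,-0.16,1,1,0,0,0,-0.3,-0.16,2.5,1,0,0,0,-0.3,-0.16,4,1,0,0,0,-0.3,-0.16,5,1,0,0,0,-0.3,-0.16,6,1,0,0,0,-0.3,-0.16,7,1,0,0,0,-0.3,-0.16,7.4,1,0,0,0,-0.3,-0.16,7.4,1])

```text
time: 11.45
tool_pos: [0.3853, -0.3056, 0.0627]
ee_rot: [-3.141, -0.001, 1.557]
wrist_force: [-0.2, -0.9, -2.8]
width: 0.0119
finger_force: 30.0
```

```bash
python3 - <<'E'
from h import *
goto([.386,-.304,.0477],np.pi/2-.014)
E
```

```text
t 11.45 pos [ 0.3853 -0.3056  0.0627] rot [-3.1407e+00 -1.0000e-03  1.5572e+00] F [-0.2  -0.92 -2.81] w 0.0119
delta [-0.001 -0.001  0.   ] [0.16 0.07 1.5 ]
```

Emit:
move_arm(deltas=[0,0,0,0.08,0.05,0.2,1,0,0,0,0.08,0.05,0.5,1,0,0,0,0.08,0.05,0.8,1,0,0,0,0.08,0.05,1.0,1,0,0,0,0.08,0.05,1.1,1,0,0,0,0.08,0.05,1.1,1,0,0,0,0.08,0.05,1.1,1,0,0,0,0.08,0.05,1.1,1])

```text
time: 12.25
tool_pos: [0.3862, -0.3052, 0.0526]
ee_rot: [3.141, 0.0, 1.557]
wrist_force: [-0.6, -0.2, -2.0]
width: 0.0115
finger_force: 30.0
```

Emit:
move_arm(deltas=[0,0,0,0,0,0.1,1,0,0,0,0,0,0.2,1,0,0,0,0,0,0.3,1,0,0,0,0,0,0.3,1,0,0,0,0,0,0.3,1,0,0,0,0,0,0.3,1])

```text
time: 12.85
tool_pos: [0.3863, -0.3053, 0.05]
ee_rot: [3.141, 0.001, 1.557]
wrist_force: [-2.5, 1.3, 5.0]
width: 0.0114
finger_force: 30.0
```

Emit:
move_arm(deltas=[0,0,0,0,0,0.1,1,0,0,0,0,0,0.2,1,0,0,0,0,0,0.25,1,0,0,0,0,0,0.25,1,0,0,0,0,0,0.25,1,0,0,0,0,0,0.25,1])

```text
time: 13.45
tool_pos: [0.3863, -0.3053, 0.0482]
ee_rot: [3.141, 0.001, 1.557]
wrist_force: [-3.6, 2.3, 9.4]
width: 0.0116
finger_force: 30.0
```

Emit:
move_arm(deltas=[0,0,0,0,0,0.05,1,0,0,0,0,0,0.05,1,0,0,0,0,0,0.05,1,0,0,0,0,0,0.05,1])

```text
time: 13.85
tool_pos: [0.3863, -0.3053, 0.0478]
ee_rot: [3.141, 0.001, 1.557]
wrist_force: [-4.1, 2.1, 9.2]
width: 0.0115
finger_force: 30.0
```

```bash
python3 - <<'E'
from h import *
s=snap('wrist','w6');q=snap('side','s6')
a=cv2.resize(s['image'][120:300,200:450,::-1],(400,288))
T=cam(q);p=T[:3,:3].T@(np.array([.386,-.305,.04])-T[:3,3]);f=240/np.tan(np.radians(q['fov_y']/2));u=int(q['cx']-f*p[0]/p[2]);v=int(q['cy']+f*p[1]/p[2]);print(u,v)
u=min(max(u,80),560);v=min(max(v,58),422)
b=cv2.resize(q['image'][v-57:v+57,u-79:u+79,::-1],(400,288),interpolation=cv2.INTER_CUBIC)
cv2.imwrite('pics/f.png',np.hstack([a,b]));goto([.386,-.304,.0477],np.pi/2-.014)
E
```

```text
165 322
t 13.95 pos [ 0.3863 -0.3053  0.0478] rot [3.1409e+00 6.0000e-04 1.5573e+00] F [-2.97  2.87 10.04] w 0.0117
delta [0.001 0.001 0.   ] [ 0.13 -0.04  0.01]
```

View pics/f.png

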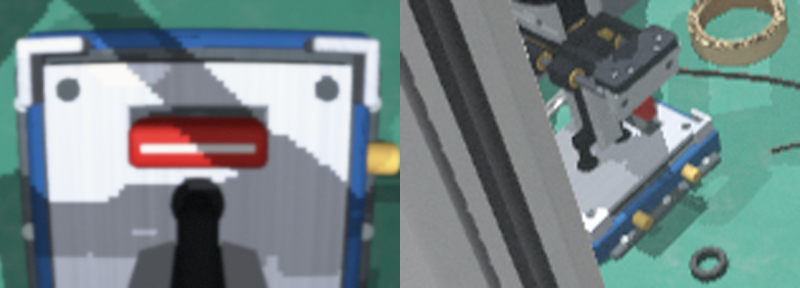

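The panel sits flat between the lugs with the red bar through its slot (left crop (197,145)), and the wrist force of about 10 N plus the panel's weight squeezes the seal by roughly 4 mm. I hand it in.

```bash
python3 -c "
from bench import robot
print(robot.close_job())"
```

```text
the job is handed in; nothing more can be done
None
```

The job is handed in with no verdict returned: the stud is in line with the ticks, and the panel is seated flat with the bar through its slot. It is still held and pressed at about 12 N, which squeezes the seal by an estimated 4 mm.

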